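# Feel out the release notch and pop the specimen tray

### The arm

A 6-joint arm with a two-finger parallel gripper is mounted at the origin on the work surface. World frame = base frame: x ahead of the robot, y to its left, z up, the work surface at z = 0. Lengths are in m, angles in degrees, forces in N, time in s.
With the tool pointing down it reaches from about 0.4 to 0.825 m from the base axis. Payload 7 kg.
Tool frame: the origin (TCP) lies at the very end of the fingers, on their centre line; the grasp point (between the pads) lies 19 mm behind it (ctrl.grip_point_offset is the distance from the TCP to the grasp point, in m); x points along the fingers, z is the direction in which the jaws open and shut, and the axes are right-handed (so a half turn about x gives the same grasp; the last joint's range is limited). The gripper opens to 88 mm and grips with 3 to 60 N. Pads are 19 mm wide; open, the fingers measure 130 mm over their backs; the gripper's body (78 mm by 193 mm) begins 47 mm behind the grasp point.
Start: joints at [16.507, 20.546, 0.682, 0, -70.136, -16.507], TCP at [0.675, -0, 0.227] pointing down, gripper open.
Joint ranges: [-176.03, 176.03], [-82.01, 121.73], [-58.28, 71.71], [-173.87, 95.51], [-174.79, -0.11], [-173.66, 173.66]. Speed limits (degrees/s): [136.94, 136.94, 172.46, 180, 180, 180].

### API

Orientations are given as [roll, pitch, yaw] about the fixed x, y, z axes, in that order (R = Rz(yaw) Ry(pitch) Rx(roll)).
In Python, from plant import get_obs, snapshot, calibration, close_job, ctrl gives the robot as it stands.
- The arm moves only by the tool move_arm, never from a script. Its argument "commands" is a list that holds one entry, the list of rows, each a list of 4 numbers: the shift along the tool's x, y, z in cm, then the turn about the tool's x in rad. In form: [[[dx, dy, dz, spin], ...]]. A call has 1 to 8 rows; each row shifts and turns the commanded pose from where the row before left it, along the tool's axes as they then stand; what a row does not reach is not made up. A row lasts 1/10 s, in which the tool goes at most 50 mm and 8.59 degrees, less where a joint would pass 70% of its speed; a pose out of reach is approached as far as the arm can. A call with a gripper value outside its range is refused whole. "jaw" is the finger opening in cm, from 0 to 8.76, set as the call begins (left out, the last holds). The fingers move at their own pace and stop on an object; the grip force is fixed at half the most. Time passes only in rows, so rows that do not move let the fingers close. It gives the time, the measured TCP pose, the force and the opening at its end, in the units of the state.
- get_obs(): the state, without advancing time (a new reading comes with each control period).
- snapshot(name): name is "scene" or "side" or "wrist"; returns (picture, depth): 420x560x3 uint8, red, green, blue; 420x560 float32, m along the optical axis (not along the pixel's ray), 0 where there is no reading.
- calibration(name): a dict with "mtx" (3x3 intrinsics, pixels), "k1" (the pictures are not rectified: a ray, as slopes to the right and down, at radius r is drawn at 1 + k1 r^2 times it, then the intrinsics apply), "T" (4x4, takes a point from camera to world coordinates); the wrist camera has in their place "tool_from_camera" (4x4, takes a point from camera to tool coordinates, whose origin is the TCP and whose axes are the tool frame's). Camera axes: x right, y up, looking along -z (the intrinsics and any distortion apply to the point x, -y, -z); pixel columns grow to the right and rows downward; lengths in m; the calibration is good to about 2 mm. A picture is of the moment at which its call begins: read the wrist's pose just before it. calibration takes no time and is no camera call.
- close_job(): hands the job in, once; it reports no verdict.
The state is a dict: "clock": time; "joint_pos": joint angles; "qvel": joint speeds; "tau": joint torques, N m; "tool_pos": TCP position; "orientation": TCP orientation; "force": force on the tool from outside, world axes, zero at the start; "moment": the same for the moment, N m; "opening": finger opening in m.
Only numpy, scipy, OpenCV 4.12 (cv2) and the standard library are available. Lean on these libraries where they do the work, as an engineer would, in place of code of your own. Each camera call takes 0.05 s, during which the arm holds its last target. There are 200 camera calls.

### The job

Open the specimen tray of the low grey instrument by its release key: set a fingertip on the raised aluminium edge at its left end (seen from the robot), slide it lightly along the edge to the right until you find the notch, then press the key inside the notch fully down so that the tray pops out, and come away clear. Do not touch the tray itself, and leave the funnel, the brass weight and the jar standing where they are.

Things in the scene. Friction and masses are not known exactly. Their poses are not given: they have to be found in the camera images.
- housing: Low grey bench instrument, fixed, 220 mm deep (x), 590 mm wide (y), deck 60 mm above the table. Origin: centre of its underside. Its -x face is its front, towards the robot; +y is left seen from the robot. Along the front top runs a raised aluminium edge. Behind the edge the right part of the deck has a flat console 18 mm high.
- edge_left (a point): Left (+y) end of the exposed edge, where it meets the left end cap: centre line of its top face, 84 mm up; axes as the housing's, the edge runs 300 mm along -y from here. Begin the slide within 50 mm of this end and be touching the edge while passing 55 to 100 mm from it (measured midway between the fingertips, so a shut gripper is simplest).
- edge_mid (a point): Middle of the exposed edge, on its top face, 84 mm above the table (the notch may or may not be here). The edge is rigid, flat-topped, 38 mm wide (x), 24 mm high above the deck, 300 mm long between two grey end caps (44 mm wide, 145 mm long, tops 98 mm above the table).
- edge_right (a point): Right (-y) end of the exposed edge, at the right end cap: centre line of its top, 84 mm up. The edge has one notch, 44 mm long, open to top, front and back. Its place differs each time and is not reported: its centre lies 115 to 255 mm from the left end. Its floor is a flat key of the same aluminium, 42 mm along the edge by 36 mm across, top 8 mm below the edge's top.
- key (a joint): How far the release key in the notch is pressed straight down: 0 (up) to 0.007 m (fully down). Takes about 5 to 8 N and stays where it is left; no spring.
- tray (a joint): How far the specimen tray stands out of the instrument's front: 0 (shut) to 0.028 m. The key drives it: 4 mm out for each 1 mm of key. The tray's grey front, 196 mm wide, is in the middle of the front face, 14 to 50 mm above the table, with a small steel pull that stands out 18 mm from the housing's front when shut.
- funnel: Loose steel funnel-shaped plug, 52 mm wide, 50 mm high, standing mouth down on the table to the front left of the instrument; origin at the centre of its underside. A bystander.
- weight: Loose brass weight with a head, 48 mm across, 46 mm high, standing on the instrument's deck behind the edge; origin at the centre of its underside. A bystander.
- jar: Loose closed jar, 52 mm across, 70 mm high, standing on the table to the front right of the instrument; origin at the centre of its underside. A bystander.

How it is judged (in metres and radians):
On the way, in this order (a step that is already met when the one before it is completed fails the run):
1. a fingertip touches the edge within 50 mm of its left end (contact force between the fingers and strip above 0.3 N and x of the grasp point in the frame of edge_left between -0.07 and 0.07 m and y of the grasp point in the frame of edge_left between -0.05 and 0.03 m), for 0.1 s.
2. a fingertip, 55 to 100 mm from the left end, is on the edge on its way to the right (contact force between the fingers and strip above 0.3 N and x of the grasp point in the frame of edge_left between -0.07 and 0.07 m and y of the grasp point in the frame of edge_left between -0.1 and -0.055 m), for 0.1 s.
3. a fingertip in the notch presses the key down (contact force between the fingers and strip above 0.3 N and value of joint key above 0.0055 m and y of the grasp point in the frame of edge_left below -0.06 m), for 0.1 s.
At the end, for the whole second after the job is handed in: The key is down by more than 5.5 mm of its 7 mm, the tray stands out by more than 20 mm, and the funnel, weight and jar are within 20 mm of where they stood (value of joint key above 0.0055 m and value of joint tray above 0.02 m and distance of each of funnel, weight, jar from where it was at the start of the episode below 0.02 m); the robot touches nothing.
It fails at once if the tray itself is touched by the robot (contact force between any of the fingers, the arm and tray above 1 N).
It fails at once if the edge is pushed harder than 60 N (contact force between the fingers and strip above 60 N).
It fails at once if the steel funnel is moved, tipped or lifted (distance of funnel from where it was at the start of the episode above 0.02 m or angle between funnel's own z axis and vertical above 0.4 rad).
It fails at once if the brass weight is moved, tipped or lifted (distance of weight from where it was at the start of the episode above 0.02 m or angle between weight's own z axis and vertical above 0.4 rad).
It fails at once if the jar is moved, tipped or lifted (distance of jar from where it was at the start of the episode above 0.02 m or angle between jar's own z axis and vertical above 0.4 rad).
It also fails if it takes over 64 s, if anything falls off the work surface, if the arm or the gripper's body presses on something with over 40 N, if the wrist force passes 120 N, or if a joint passes its speed limit or range.

## Working session

There is one attempt and no reset: what is moved stays moved. The work goes in short steps, Python scripts to look and compute and a tool call to move; the robot and the scene stay as the last step left them, time stands still between calls to the robot, and variables do not carry over. Pictures are saved under pics/ and viewed, about 8 in all and at most 12, crops included, and the job is handed in when it is done.

Besides the shell and the picture viewer there is one more tool, called as name([rows], argument=value, ...), one row to a line, values as JSON. move_arm: Moves the arm, as the interface text tells. Its arguments: {"type":"object","properties":{"commands":{"type":"array"},"jaw":{"type":"number"}},"required":["commands"]}

```bash
mkdir -p pics; cat > h.py <<'E'
import numpy as np, cv2
from scipy.spatial.transform import Rotation as R
from plant import get_obs, snapshot, calibration, close_job, ctrl
def camT(name,o):
    c=calibration(name)
    if name!='wrist': return c,np.array(c['T'])
    T=np.eye(4); T[:3,:3]=R.from_euler('xyz',o['orientation'],degrees=True).as_matrix(); T[:3,3]=o['tool_pos']
    return c,T@np.array(c['tool_from_camera'])
def slopes(c,uv):
    K=np.array(c['mtx']); p=(np.atleast_2d(uv)-K[:2,2])/[K[0,0],K[1,1]]
    s=p.copy()
    for _ in range(20): s=p/(1+c['k1']*(s**2).sum(1,keepdims=True))
    return s
def rays(c,T,uv):
    s=slopes(c,uv); d=np.c_[s[:,0],-s[:,1],-np.ones(len(s))]@T[:3,:3].T
    return T[:3,3],d
def onplane(c,T,uv,z):
    o,d=rays(c,T,uv); return o+d*((z-o[2])/d[:,2])[:,None]
def depthpts(c,T,D):
    v,u=np.mgrid[:D.shape[0],:D.shape[1]]; uv=np.c_[u.ravel(),v.ravel()].astype(float)
    o,d=rays(c,T,uv); P=o+d*D.reshape(-1,1); P[D.ravel()==0]=np.nan
    return P.reshape(*D.shape,3)
E
python3 - <<'E'
from h import *
o=get_obs(); print({k:np.round(v,3) for k,v in o.items()})
for n in ['scene','side','wrist']:
    o=get_obs(); p,D=snapshot(n); cv2.imwrite(f'pics/{n}.png',p[:,:,::-1]); c,T=camT(n,o)
    np.savez(f'{n}.npz',p=p,D=D,T=T); print(n,np.round(T,2).tolist(),c['k1'],(D>0).mean())
a=[cv2.imread(f'pics/{n}.png') for n in ['scene','side','wrist']]
E
```

```text
{'clock': np.float64(0.0), 'joint_pos': array([ 1.6505e+01,  2.0591e+01,  6.3300e-01, -2.1000e-02, -7.0137e+01,
       -1.6507e+01]), 'qvel': array([ 0.06 ,  0.047, -0.038,  0.084, -0.219,  0.081]), 'tau': array([-1.0000e-03, -5.8273e+01,  2.9306e+01,  6.9970e+00,  7.0000e-03,
       -0.0000e+00]), 'tool_pos': array([ 0.674, -0.   ,  0.226]), 'orientation': array([   4.602,   89.903, -175.406]), 'force': array([-0.417,  0.172,  0.541]), 'moment': array([ 0.   ,  0.03 , -0.045]), 'opening': np.float64(0.088)}
scene [[-0.87, -0.33, 0.37, 0.84], [0.49, -0.59, 0.64, 0.55], [0.01, 0.74, 0.67, 0.66], [0.0, 0.0, 0.0, 1.0]] -0.13078884318853212 0.9959821428571428
side [[0.89, 0.24, -0.38, 0.23], [-0.45, 0.51, -0.73, -0.56], [0.02, 0.83, 0.56, 0.53], [0.0, 0.0, 0.0, 1.0]] 0.0426297768551024 0.996016156462585
wrist [[-1.0, -0.0, 0.0, 0.68], [-0.0, -0.96, -0.27, -0.07], [0.0, -0.27, 0.96, 0.38], [0.0, 0.0, 0.0, 1.0]] -0.016746986872077558 0.9959481292517007
```

View pics/scene.png

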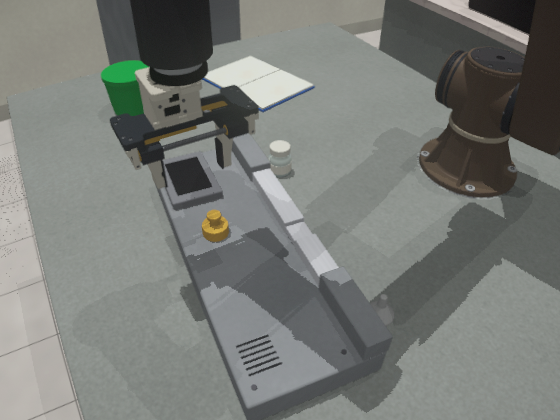

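View pics/wrist.png

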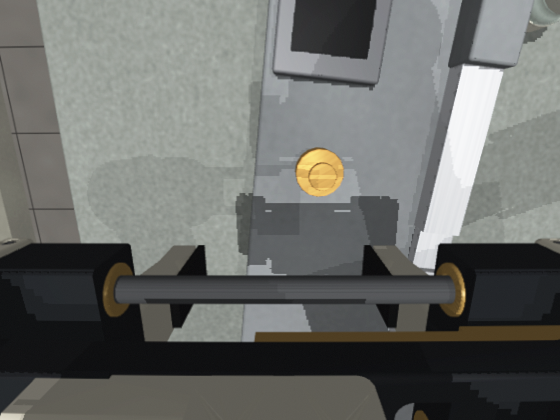

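View pics/side.png

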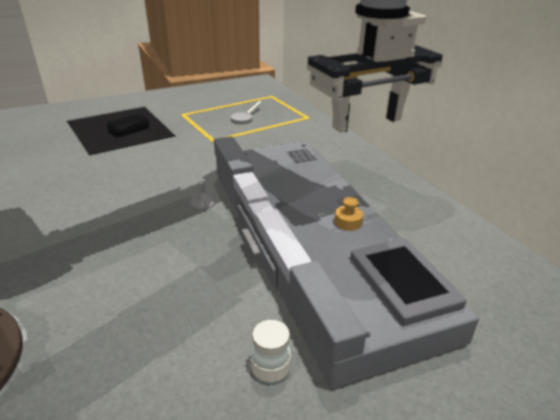

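The scene picture shows the edge running from about (255,172) to (330,270), with a likely notch near (293,225). The side picture shows it from (238,178) to (300,262), with a break near (257,200). The weight is behind the edge, the jar is front right and the funnel is front left. Next I'll measure.

```bash
python3 - <<'E'
from h import *
allp=[]
for n in ['scene','side','wrist']:
    z=np.load(n+'.npz'); c=calibration(n); P=depthpts(c,z['T'],z['D']).reshape(-1,3)
    Z=P[:,2]; box=(P[:,0]>.3)&(P[:,0]<.9)&(abs(P[:,1])<.5)
    print(n,'table z',np.nanmedian(Z[box&(Z<.03)]),'deck',np.nanmedian(Z[box&(abs(Z-.06)<.006)]))
    for nm,h in [('cap',.098),('edge',.084),('key',.076)]:
        q=P[box&(abs(Z-h)<.003)]
        if len(q)>20: 
            r=cv2.minAreaRect((q[:,:2]*1000).astype(np.float32)); print(' ',nm,len(q),np.round(r[0]),np.round(r[1]),round(r[2],1),round(np.median(q[:,2]),4))
    d=P[box&(abs(Z-.06)<.004)]; r=cv2.minAreaRect((d[:,:2]*1000).astype(np.float32)); print('  deck',np.round(r[0]),np.round(r[1]),r[2])
# top-down height map
    H=np.zeros((700,700),np.float32)   # rows: x .9->.2 ; cols y .35->-.35
    m=box&np.isfinite(Z); iy=((.9-P[m,0])*1000).astype(int); ix=((.35-P[m,1])*1000).astype(int)
    ok=(iy>=0)&(iy<700)&(ix>=0)&(ix<700); np.maximum.at(H,(iy[ok],ix[ok]),np.clip(Z[m][ok],0,.15))
    allp.append(H)
H=np.where(allp[0]>0,allp[0],allp[1]); H=cv2.dilate(H,np.ones((3,3)))
im=cv2.applyColorMap((H/.12*255).clip(0,255).astype(np.uint8),cv2.COLORMAP_JET)[:600]
cv2.imwrite('pics/top.png',im)
E
```

```text
scene table z -0.0008537197398675866 deck 0.05917809324491902
  cap 2860 [574.  31.] [562. 167.] 83.9 0.097
  edge 2494 [556.  43.] [198. 555.] 6.0 0.0831
  key 2443 [588.  26.] [187. 591.] 2.2 0.0771
  deck [595.  21.] [603. 292.] 75.19103240966797
side table z -0.0004261529802794817 deck 0.05960369648730218
  cap 3414 [569.  16.] [590. 165.] 83.9 0.0975
  edge 2548 [582.  10.] [583. 193.] 83.9 0.0836
  key 5021 [593.   9.] [582. 214.] 83.8 0.0775
  deck [558.  18.] [592. 302.] 83.90581512451172
wrist table z 0.0006151283417554776 deck 0.060508771568164754
  cap 3580 [577.  38.] [448. 166.] 83.1 0.0982
  edge 8335 [571. -48.] [191. 260.] 0.6 0.0842
  key 6164 [588. -12.] [180. 347.] 4.2 0.078
  deck [571.   1.] [406. 277.] 83.86371612548828
```

View pics/top.png

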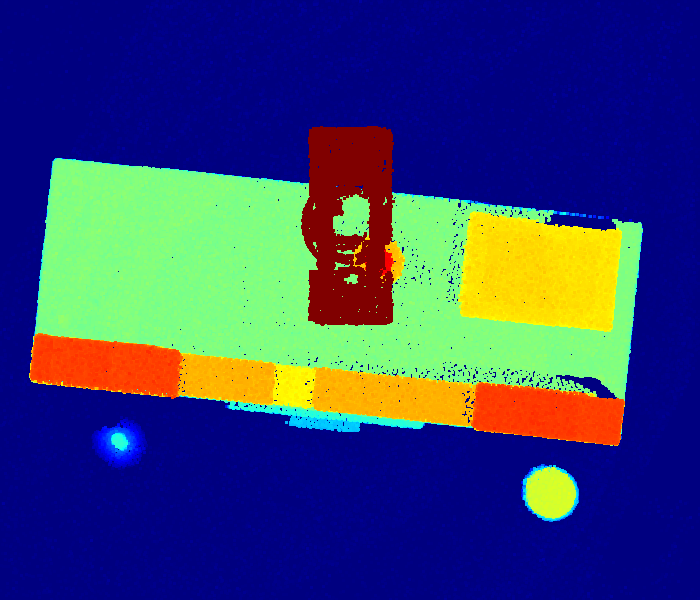

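The height map shows the caps, edge and notch (columns 275–314) clearly, with the funnel at (120,440) and the jar at (550,492). I'll fit these precisely.

```bash
cat > meas.py <<'E'
from h import *
th=None
for n in ['side','scene','wrist']:
    z=np.load(n+'.npz'); c=calibration(n); P=depthpts(c,z['T'],z['D']).reshape(-1,3); P=P[np.isfinite(P[:,2])]
    Q=P[(P[:,0]>.42)&(P[:,0]<.58)&(abs(P[:,1])<.36)]
    e=Q[abs(Q[:,2]-.0836)<.0035]
    # front-band points: robust line fit through edge top
    vx,vy,x0,y0=cv2.fitLine((e[:,:2]).astype(np.float32),cv2.DIST_HUBER,0,.001,.001).ravel()
    a=np.degrees(np.arctan2(-vx*np.sign(vy),abs(vy)))
    if th is None: th=-6.1
    print(n,'line angle',a)
    Rm=R.from_euler('z',th,degrees=True).as_matrix()[:2,:2]
    # housing dir: +y axis rotated by th -> (-sin th, cos th)
    q=Q[:,:2]@Rm   # coordinates in housing axes
    b=Q[:,2]
    for nm,lo,hi in [('cap',.093,.102),('edge',.0815,.0875),('key',.0735,.0785)]:
        m=(b>lo)&(b<hi)&(q[:,0]>np.median(q[abs(b-.084)<.003,0])-.03)&(q[:,0]<np.median(q[abs(b-.084)<.003,0])+.03)
        h,ed=np.histogram(q[m,1],bins=np.arange(-.36,.36,.002)); on=h>max(3,.3*np.median(h[h>0])); s=np.flatnonzero(np.diff(np.r_[0,on,0]))
        print('  ',nm,'x %.4f..%.4f'%tuple(np.percentile(q[m,0],[2,98])),'y runs',[(round(ed[i],3),round(ed[min(j,len(ed)-1)],3)) for i,j in zip(s[::2],s[1::2]) if j-i>3],'z %.4f'%np.median(b[m]))
o=get_obs(); print(o['tool_pos'],R.from_euler('xyz',o['orientation'],degrees=True).as_matrix().round(3), np.array(o['tool_pos'][:2])@Rm)
E
python3 meas.py
```

```text
side line angle -6.8907084
   cap x 0.4823..0.5241 y runs [(np.float64(-0.22), np.float64(-0.074)), (np.float64(0.226), np.float64(0.238)), (np.float64(0.24), np.float64(0.262)), (np.float64(0.264), np.float64(0.298)), (np.float64(0.3), np.float64(0.322))] z 0.0974
   edge x 0.4819..0.5224 y runs [(np.float64(-0.22), np.float64(-0.212)), (np.float64(-0.06), np.float64(0.09)), (np.float64(0.13), np.float64(0.23))] z 0.0837
   key x 0.4816..0.5216 y runs [(np.float64(0.098), np.float64(0.136))] z 0.0758
scene line angle -7.3749833
   cap x 0.4859..0.5276 y runs [(np.float64(-0.172), np.float64(-0.164)), (np.float64(-0.162), np.float64(-0.15)), (np.float64(-0.148), np.float64(-0.072)), (np.float64(0.228), np.float64(0.358))] z 0.0969
   edge x 0.4870..0.5282 y runs [(np.float64(-0.076), np.float64(0.09)), (np.float64(0.132), np.float64(0.22))] z 0.0833
   key x 0.4883..0.5286 y runs [(np.float64(0.086), np.float64(0.126))] z 0.0755
wrist line angle -4.427565
   cap x 0.4861..0.5280 y runs [(np.float64(-0.122), np.float64(-0.072))] z 0.0982
   edge x 0.4878..0.5276 y runs [(np.float64(-0.074), np.float64(0.09))] z 0.0844
   key x 0.4918..0.5283 y runs [(np.float64(-0.126), np.float64(0.002)), (np.float64(0.004), np.float64(0.024)), (np.float64(0.026), np.float64(0.044)), (np.float64(0.046), np.float64(0.076)), (np.float64(0.09), np.float64(0.134))] z 0.0764
[ 6.74630765e-01 -3.73895181e-05  2.25841736e-01] [[-0.001 -0.    -1.   ]
 [-0.    -1.     0.   ]
 [-1.     0.     0.001]] [0.67081494 0.07165183]
```

move_arm([
  [[0, 0, 0, 0.053], [0, 0, 0, 0.053], [0, -1.5, 2.2, 0], [0, -2.2, 3, 0], [0, -2.2, 3, 0], [0, -2.2, 3, 0], [0, -2.2, 3, 0], [0, -2, 2.3, 0]],
], jaw=0)

```text
clock: 0.95
tool_pos: [0.5222, 0.1405, 0.2265]
orientation: [-17.9, 90.0, 156.0]
force: [0.5, -0.2, 0.0]
opening: 0.0291
```

move_arm([
  [[2, 0, 0, 0], [3, 0, 0, 0], [3, 0, 0, 0], [2, 0, 0, 0], [1, 0, 0, 0], [0, 0, 0, 0], [0, 0, 0, 0]],
])

```text
clock: 1.65
tool_pos: [0.5245, 0.1399, 0.1173]
orientation: [-165.2, 90.0, 8.7]
force: [0.6, -0.4, 0.5]
opening: 0.0005
```

```bash
cat > st.py <<'E'
from h import *
o=get_obs(); Rm=R.from_euler('z',-6.1,degrees=True).as_matrix()[:2,:2]
print(o['clock'],'q',np.array(o['tool_pos'][:2])@Rm,'z',o['tool_pos'][2],'F',np.round(o['force'],2),'op',o['opening'])
print(R.from_euler('xyz',o['orientation'],degrees=True).as_matrix().round(3).tolist())
E
python3 st.py; python3 - <<'E'
from h import *
p,D=snapshot('side'); cv2.imwrite('pics/side2.png',p[:,:,::-1])
E
```

```text
1.65 q [0.506615   0.19487369] z 0.11728737940018799 F [ 0.56 -0.38  0.55] op 0.0005112741176838929
[[0.001, -0.106, -0.994], [0.0, -0.994, 0.106], [-1.0, -0.0, -0.001]]
```

View pics/side2.png

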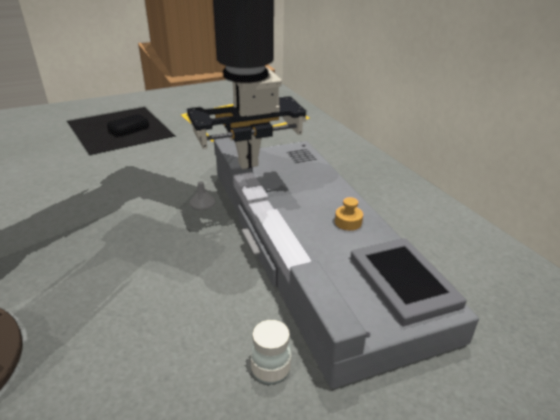

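The shut fingers stand above the edge's left section, near (250,165), with nothing close by. I'll descend gently.

move_arm([
  [[1.5, 0, 0, 0], [1, 0, 0, 0], [0.4, 0, 0, 0], [0.1, 0, 0, 0], [0.1, 0, 0, 0], [0, 0, 0, 0]],
])

```text
clock: 2.3
tool_pos: [0.5241, 0.1399, 0.0859]
orientation: [-149.5, 90.0, 24.5]
force: [-0.5, 0.3, 0.4]
opening: 0.0006
```

move_arm([
  [[0.05, 0, 0, 0], [0.05, 0, 0, 0], [0.05, 0, 0, 0], [0.05, 0, 0, 0], [0, 0, 0, 0], [0, 0, 0, 0]],
])

```text
clock: 2.9
tool_pos: [0.524, 0.1398, 0.0843]
orientation: [-161.8, 90.0, 12.1]
force: [-2.4, -0.7, 7.3]
opening: 0.0006
```

move_arm([
  [[0, 0.5, 0, 0], [0, 0.5, 0, 0], [0, 0.5, 0, 0], [0, 0.5, 0, 0], [0, 0.5, 0, 0], [0, 0.5, 0, 0], [0, 0.3, 0, 0], [0, 0, 0, 0]],
])

```text
clock: 3.7
tool_pos: [0.5214, 0.1069, 0.0843]
orientation: [-150.2, 89.9, 23.7]
force: [0.4, 1.6, 6.4]
opening: 0.0001
```

move_arm([
  [[0, 0.3, 0, 0], [0, 0.4, 0, 0], [0, 0.4, 0, 0], [0, 0.4, 0, 0], [0, 0.4, 0, 0], [0, 0.3, 0, 0], [0, 0, 0, 0]],
])

```text
clock: 4.4
tool_pos: [0.5191, 0.0851, 0.0843]
orientation: [-150.9, 89.9, 23.0]
force: [1.2, 1.1, 5.4]
opening: 0.0003
```

move_arm([
  [[0, 0.3, 0, 0], [0, 0.3, 0, 0], [0, 0.3, 0, 0], [0, 0.3, 0, 0], [0, 0.3, 0, 0], [0, 0, 0, 0]],
])

```text
clock: 5.0
tool_pos: [0.5158, 0.0693, 0.0832]
orientation: [33.0, 89.9, -153.1]
force: [-0.2, 0.6, -0.9]
opening: 0.0006
```

The force dropped to zero 103 mm from the left end, which matches the vision estimate (notch centre about 116 mm). I'll move on to the centre.

move_arm([
  [[0, 0.4, 0, 0], [0, 0.4, 0, 0], [0, 0.4, 0, 0], [0, 0, 0, 0]],
])

```text
clock: 5.4
tool_pos: [0.5148, 0.0575, 0.0833]
orientation: [30.4, 90.0, -155.7]
force: [-0.2, 0.6, 0.8]
opening: 0.0006
```

move_arm([
  [[0.2, 0, 0, 0], [0.2, 0, 0, 0], [0.15, 0, 0, 0], [0.1, 0, 0, 0], [0.1, 0, 0, 0], [0, 0, 0, 0]],
])

```text
clock: 6.0
tool_pos: [0.5152, 0.0583, 0.076]
orientation: [7.4, 90.0, -178.7]
force: [-0.0, -0.4, 0.2]
opening: 0.0003
```

At the key top, and free on both sides. Pressing down now.

move_arm([
  [[0.1, 0, 0, 0], [0.1, 0, 0, 0], [0.1, 0, 0, 0], [0.1, 0, 0, 0], [0.1, 0, 0, 0], [0.1, 0, 0, 0], [0, 0, 0, 0]],
])

```text
clock: 6.7
tool_pos: [0.5153, 0.0583, 0.0699]
orientation: [-110.1, 90.0, 63.9]
force: [-0.0, 0.2, 2.7]
opening: 0.0002
```

move_arm([
  [[0.1, 0, 0, 0], [0.1, 0, 0, 0], [0.05, 0, 0, 0], [0, 0, 0, 0], [0, 0, 0, 0]],
])

```text
clock: 7.2
tool_pos: [0.5154, 0.0582, 0.0691]
orientation: [-176.4, 90.0, -2.4]
force: [-8.0, 1.2, 20.1]
opening: 0.0009
```

The key is at its end stop (20 N at z 0.069). Lifting clear.

move_arm([
  [[-0.5, 0, 0, 0], [-1.5, 0, 0, 0], [-2.5, 0, 0, 0], [-3, 0, 0, 0], [-3, 0, 0, 0], [-2, 0, 0, 0], [0, 0, 0, 0], [0, 0, 0, 0]],
])

```text
clock: 8.0
tool_pos: [0.5151, 0.0583, 0.1924]
orientation: [-111.0, 90.0, 62.9]
force: [-1.2, 0.1, -0.9]
opening: 0.0002
```

```bash
python3 - <<'E'
from h import *
Rm=R.from_euler('z',-6.1,degrees=True).as_matrix()[:2,:2]
def tops(n,z):
    P=depthpts(calibration(n),z['T'],z['D']); h=P[...,2]; q=P[...,:2]@Rm; X,Y=q[...,0],q[...,1]
    key=(abs(Y-.111)<.012)&(abs(X-.506)<.01)&(h>.06)&(h<.09)
    tray=(h>.02)&(h<.052)&(X>.42)&(X<.484)&(Y>-.02)&(Y<.18)
    jar=(X>.35)&(X<.475)&(Y<-.1)&(Y>-.26)&(h>.06)&(h<.08)
    fun=(X>.38)&(X<.475)&(Y>.2)&(Y<.34)&(h>.015)&(h<.06)
    img=z['p'].astype(int); w=(abs(X-.63)<.09)&(abs(Y-.03)<.1)&(h>.062)&(h<.11)&(img[...,0]-img[...,2]>60)
    f=lambda m:(np.round(np.nanmedian(P[m],0),4),int(m.sum()))
    print(n,'keyz',f(key),'tray minX pct5/50',np.round(np.nanpercentile(X[tray],[2,20,50]),4),tray.sum(),'\n  jar',f(jar),'fun',f(fun),'w',f(w))
for n in ['scene','side']:
    a=np.load(n+'.npz'); tops(n,a)
    p,D=snapshot(n); cv2.imwrite(f'pics/{n}3.png',p[:,:,::-1]); tops(n,dict(p=p,D=D,T=a['T']))
E
python3 st.py
```

```text
scene keyz (array([0.5146, 0.0572, 0.0752]), 108) tray minX pct5/50 [0.4679 0.4685 0.469 ] 5 
  jar (array([ 0.4099, -0.1959,  0.0691]), 265) fun (array([0.4635, 0.2358, 0.0247]), 278) w (array([ 0.6447, -0.0192,  0.082 ]), 621)
scene keyz (array([0.5145, 0.0549, 0.0682]), 90) tray minX pct5/50 [0.4415 0.4533 0.4559] 777 
  jar (array([ 0.4229, -0.1943,  0.0689]), 84) fun (array([0.463 , 0.2356, 0.0249]), 268) w (array([ 0.6455, -0.0191,  0.0821]), 569)
side keyz (array([0.5149, 0.0578, 0.0757]), 82) tray minX pct5/50 [0.4666 0.4764 0.4774] 874 
  jar (array([ 0.4043, -0.2048,  0.0689]), 954) fun (array([0.4554, 0.2248, 0.0249]), 202) w (array([ 0.6319, -0.0367,  0.0823]), 648)
side keyz (array([0.5152, 0.0622, 0.0689]), 42) tray minX pct5/50 [0.4395 0.4493 0.4645] 1580 
  jar (array([ 0.4042, -0.2048,  0.0689]), 956) fun (array([0.4553, 0.2246, 0.0247]), 202) w (array([ 0.6318, -0.0366,  0.0823]), 649)
8.1 q [0.5055189  0.11233754] z 0.19143495280835737 F [-0.09  0.62  0.55] op 0.0005595483598006437
[[-0.002, -0.106, -0.994], [-0.0, -0.994, 0.106], [-1.0, 0.001, 0.002]]
```

View pics/side3.png

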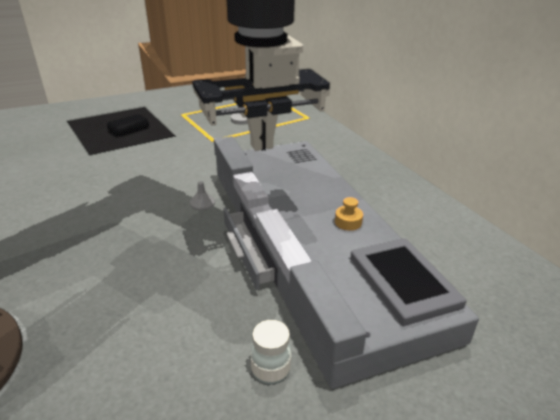

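The picture shows the tray standing out at (250,250), the key down, the bystanders in place and the gripper clear. The scene camera's jar reading changed only because the arm now hides part of the jar (84 pixels left of 265). Handing in.

```bash
python3 -c "
from plant import close_job; print(close_job())"
```

```text
the job is handed in; nothing more can be done
None
```

The tray is open: I set the shut fingertips on the edge about 32 mm from its left end and slid right at 5–7 N. The force dropped to zero about 103 mm along, so I moved to the notch centre (about 115 mm) and pressed the key to its stop at 20 N. I then lifted about 12 cm clear and handed the job in. It took about 8 s, and the hand-in reported no verdict.

- **Key and tray:** both fixed cameras show the key top about 7 mm lower. The tray front moved out about 27 mm in the side view. In the scene view it was hidden before the press, so I could not compare it there.
- **Bystanders:** in the side view the funnel, weight and jar are within 1 mm of where they stood.
- **Disagreement:** the scene camera's jar reading shifted 13 mm. The arm hides part of the jar in that view, and the side view shows the jar unmoved.

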